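# Hang the reading mask and raise it three clicks

## Task

Hang the orange reading mask over the horizontal steel bar of the viewing stand, one leg on each side of the bar, and let go of it. Then press the stand's red ratchet lever down by exactly three clicks from where it stands (it cannot be wound back, so do not go past the third) and finish with the fingers still holding the lever pressed down there, carrying its return spring; do not let go at the end. Leave the other things on the bench where they are.

Things in the scene. Friction and masses are not known exactly. Their poses are not given: they have to be found in the camera images.
- mask: Loose orange plastic saddle, 90 g: two parallel legs (plates 80 mm wide along y, 5 mm thick, 60 mm deep, with windows), 28 mm apart along x, joined by a flat 6 mm web on top, with a black grip tab on it. Stands on its legs, 95 mm high in all; fore and aft alike. Origin under its centre at the legs' lower edge, z up, y along its width (along the bar when hung).
- mask_grip (a point): Where to grip the mask: inside the black tab on its top, 13 mm below the tab's top and 82 mm above the legs' lower edge. The tab is 12 mm thick (mask x), 46 mm long (mask y) and stands 29 mm above the web. Axes as the mask's.
- mask_seat (a point): Centre of the underside of the mask's web, which rests on the bar when hung; 60 mm above the legs' lower edge, 22 mm below mask_grip. Axes as the mask's.
- stand: Viewing stand, fixed to the bench: grey base plate 170 x 300 x 12 mm, square aluminium column 258 mm high at stand (0, 70) mm, bar to the right of it (-y), lever to the left (+y); a row of vials fixed on the base 62 mm behind the bar, 87 mm high. Origin on the bench under the line of the bar; x away from the robot, y to the left along the bar, z up.
- bar_mid (a point): Middle of the free bar, on its axis. Round steel bar, 12 mm in diameter, along this frame's y, free for 84 mm to both sides (+y: black carriage on the column; -y: black end collar, 20 mm in diameter). 195 mm above the bench with the lever fully up, and 5 mm higher with each click. Axes as the stand's.
- lever_grip (a point): Middle of the lever's red round cross handle, on its axis: 18 mm in diameter, 60 mm long along stand y. It is 115 mm from lever_pivot on the robot's side, starts 45 degrees above level or up to two clicks lower, and swings down about the pivot. A click is 0.20 rad, 23 mm along the arc.
- lever_pivot (a point): Pivot axis (along stand y) of the lever, at the middle of the handle's length, 130 mm above the bench.
- bar: The bar with its black carriage; it only slides up, as the lever is pressed. Origin on the bar's axis above the stand's origin.
- lever: The ratchet lever with its toothed wheel, origin on the pivot axis. At the handle it needs about 3 N, climbing to 8 to 12 N just before each click (at 0.16 to 0.18 rad) and then collapsing to almost nothing as the pawl falls in. The pawl keeps each click; a return spring (about 2.5 N at the handle) pushes the lever back up against it. At least six clicks in all.
- timer: White bench timer, 62 x 66 x 19 mm, bystander. Origin under its centre.
- caps_box: Small smoked clear box, 72 x 102 x 49 mm, bystander. Origin under its centre.
- marker: White marker pen with black cap, 135 mm long, bystander. Origin under its centre.

How it is judged (in metres and radians):
On the way, in this order (a step that is already met when the one before it is completed fails the run):
1. the mask hangs on the bar, let go, with the lever not yet pressed (z of mask_seat in the frame of bar_mid between 0.002 and 0.012 m and x of mask_seat in the frame of bar_mid between -0.014 and 0.014 m and y of mask_seat in the frame of bar_mid between -0.06 and 0.06 m and angle between mask's own z axis and vertical below 0.35 rad and contact force between mask and bar above 0.3 N and contact force between mask and the fingers below 0.05 N and distance of lever_grip from where it was at the start of the episode below 0.01 m), for 0.3 s.
2. the lever is three clicks down (distance of lever_grip from where it was at the start of the episode above 0.066 m), for 0.2 s.
At the end, for the whole second after the job is handed in: The mask hangs on the bar, a leg each side, within 60 mm of its middle, upright within 20 degrees, no finger on it; the lever is at rest three clicks below its start, not four (handle 65.5 to 87.5 mm from its start), and the fingers press on it with more than 1 N (z of mask_seat in the frame of bar_mid between 0.002 and 0.012 m and x of mask_seat in the frame of bar_mid between -0.014 and 0.014 m and y of mask_seat in the frame of bar_mid between -0.06 and 0.06 m and angle between mask's own z axis and vertical below 0.35 rad and contact force between mask and bar above 0.3 N and contact force between mask and the fingers below 0.05 N and distance of lever_grip from where it was at the start of the episode between 0.0655 and 0.0875 m and contact force between lever and the fingers above 1 N and angular speed of lever below 0.1 rad/s and linear speed of mask below 0.03 m/s); the arm keeps its last pose, push and grip.
It fails at once if the lever goes past the third click (distance of lever_grip from where it was at the start of the episode above 0.0885 m).
It fails at once if a bystander is moved by more than 25 mm (distance of any of timer, caps_box, marker from where it was at the start of the episode above 0.025 m).
It also fails if it takes over 70 s, if anything falls off the work surface, if the arm or the gripper's body presses on something with over 40 N, if the wrist force passes 120 N, or if a joint passes its speed limit or range.

## Robot

A 6-joint arm with a two-finger parallel gripper is mounted at the origin on the work surface; the furniture and walls round the work are solid. World frame = base frame: x ahead of the robot, y to its left, z up, the work surface at z = 0. Lengths are in mm, angles in rad, forces in N, time in s.
With the tool pointing down it reaches from about 300 to 775 mm from the base axis. Payload 14.6 kg.
Tool frame: the origin (TCP) lies between the finger pads; the fingertips stand manip.tip_reach ahead of it and the grasp point (between the pads) lies 5 mm behind it (manip.tip_reach is the distance from the TCP to the fingertips, in mm); z points along the fingers, y is the line along which they close (so a half turn about z gives the same grasp; the last joint's range is limited). The gripper opens to 94 mm and grips with 3 to 60 N. Pads are 16 mm wide; open, the fingers measure 119 mm over their backs; the gripper's body (75 mm by 177 mm) begins 78 mm behind the grasp point.
Start: joints at [-1.346, 0.3, 1.521, -0, 1.321, -0.067], TCP at [158.215, -526.742, 219.446] pointing down, gripper open.
Joint ranges: [-3.03, 3.03], [-0.79, 2.21], [0.23, 2.52], [-1.04, 4.18], [0, 3.07], [-2.55, 2.55]. Speed limits (rad/s): [2.22, 2.22, 2.57, 3.14, 3.14, 3.14].

## Interface

Orientations are given as [roll, pitch, yaw] about the fixed x, y, z axes, in that order (R = Rz(yaw) Ry(pitch) Rx(roll)).
In Python, from cell import manip gives the robot as it stands. The module is installed in compiled form; this text tells all that it offers.
- The arm moves only by the shell command python3 -m creep 'ROWS' [FORCE]. ROWS is JSON, a list of rows, each a list of 3 entries, a list of its own where there are three numbers: the opening, from -1 (shut) to 1 (fully open), then the shift along the tool's x, y, z in cm, then the turn about the tool's z in units of 5 degrees (1.0 is 5 degrees). In form: [[grip, [tx, ty, tz], roll], ...]. A call has 1 to 12 rows; each row is the pose to reach, as a shift and turn from the pose commanded when the call began, along the tool's axes at that moment; what a row does not reach only later rows make up. A row lasts 1/10 s, in which the tool goes at most 50 mm and 8.59 degrees, less where a joint would pass 70% of its speed; a pose out of reach is approached as far as the arm can. A call with a gripper value outside its range is refused whole. The fingers move at their own pace and stop on an object; FORCE is the grip in N (left out, the last holds). Time passes only in rows, so rows that repeat a pose let the fingers close. It gives the time, the measured TCP pose, the force, the opening and the grip force at its end, in the units of the state.
- manip.read_state(): the state, without advancing time (a new reading comes with each control period).
- manip.camera(name): name is "scene" or "top" or "wrist"; returns the picture (480x640x3 uint8, red, green, blue); there is no depth.
- manip.camera_params(name): a dict with "fovy" (degrees; the focal length in pixels is half the picture's height over the tangent of half this angle, whatever the lens; pixels are square), "cx", "cy" (the principal point, pixels), "origin" and "attitude" of the camera in the world. Camera axes: x right, y down, z forward; pixel columns grow to the right and rows downward; lengths in mm; the calibration is good to about 2 mm. A picture is of the moment at which its call begins: read the wrist's pose just before it. camera_params takes no time and is no camera call; for the wrist camera it gives the pose at the moment of the call.
- manip.sign_off(): hands the job in; it is judged then, once.
The state is a dict: "clock": time; "joints": joint angles; "qd": joint speeds; "effort": joint torques, N m; "eef_pos": TCP position; "eef_rot": TCP orientation; "wrist_force": force on the tool from outside, world axes, zero at the start; "moment": the same for the moment, N m; "finger_gap": finger opening in mm; "finger_force": force on a finger pad.
Only numpy, scipy, OpenCV 4.12 (cv2) and the standard library are available. Lean on these libraries where they do the work, as an engineer would, in place of code of your own. Each camera call takes 0.05 s, during which the arm holds its last target. There are 200 camera calls.

## Working session

There is one attempt and no reset: what is moved stays moved. The work goes in short steps, Python scripts to look and compute and a shell command to move; the robot and the scene stay as the last step left them, time stands still between calls to the robot, and variables do not carry over. Pictures are saved under pics/ and viewed, at most 10 in all, crops included, and the job is handed in when it is done.

```bash
mkdir -p pics
python3 - <<'E'
from cell import manip
import cv2,numpy as np
print(manip.tip_reach, {k:np.round(v,3).tolist() for k,v in manip.read_state().items()})
for n in ["scene","top","wrist"]:
    print(n,manip.camera_params(n)); im=manip.camera(n); cv2.imwrite(f"pics/{n}0.png",im[:,:,::-1])
E
```

```text
14.0 {'clock': 0.0, 'joints': [-1.346, 0.3, 1.522, 0.0, 1.321, -0.067], 'qd': [-0.001, -0.001, 0.001, -0.0, -0.001, -0.0], 'effort': [-0.002, -53.182, -35.274, 0.071, 0.024, -0.0], 'eef_pos': [158.153, -526.494, 218.865], 'eef_rot': [-3.14, -0.0, 0.292], 'wrist_force': [0.064, 0.083, 1.198], 'moment': [-0.038, 0.003, -0.048], 'finger_force': 0.0, 'finger_gap': 94.117}
scene {'fovy': 57.67705682555546, 'cx': 319.50479297167414, 'cy': 243.73339556158555, 'origin': array([  27.08173481,  744.31660729, 1017.91483718]), 'attitude': array([-2.33236352,  0.00403112, -2.52998013])}
top {'fovy': 46.84484807678686, 'cx': 320.00270368868416, 'cy': 235.09391388626392, 'origin': array([ 345.42805386,  -14.15796518, 1488.17979328]), 'attitude': array([-2.98059723,  0.00443192, -1.58834862])}
wrist {'fovy': 64.84325923942795, 'cx': 319.5107767197422, 'cy': 245.2864059068476, 'origin': array([ 225.57112136, -506.36041825,  384.3206468 ]), 'attitude': array([ 2.89592872e+00,  1.05778809e-03, -1.27710731e+00])}
```

View pics/scene0.png

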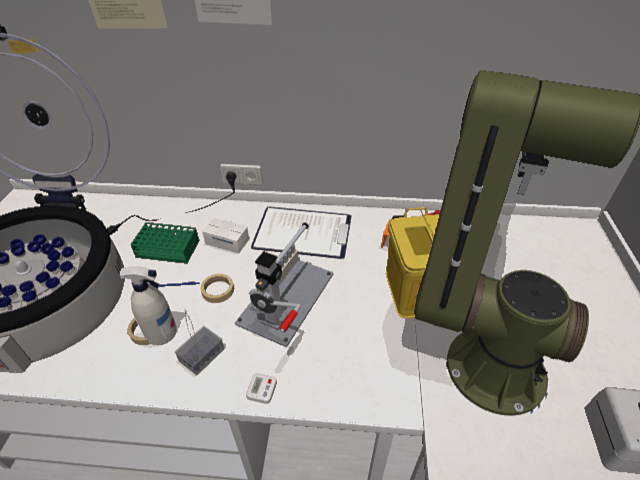

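View pics/top0.png

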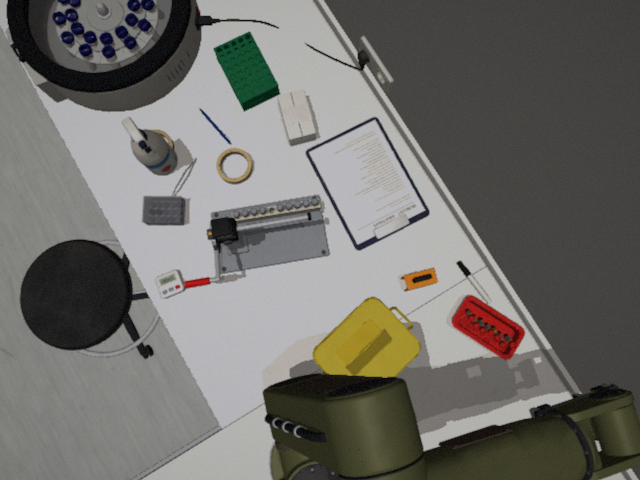

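The top view shows the mask at about (418,279), the red handle at (197,282), the timer at (170,283), the base plate spanning roughly (210–330, 195–275), and the marker at (473,280). The yellow box at (367,345) stands near the mask. In the scene view the handle is at (290,318).

```bash
cat > h.py <<'E'
from cell import manip
import cv2,numpy as np
from scipy.spatial.transform import Rotation as R
def cam(n,p=None):
    p=p or manip.camera_params(n); f=240/np.tan(np.radians(p["fovy"]/2))
    return np.array(p["origin"]),R.from_euler("xyz",p["attitude"]).as_matrix(),f,p["cx"],p["cy"]
def ray(c,u,v):
    o,M,f,cx,cy=c; return o,M@np.array([(u-cx)/f,(v-cy)/f,1])
def onz(c,u,v,z):
    o,d=ray(c,u,v); return o+d*(z-o[2])/d[2]
def proj(c,P):
    o,M,f,cx,cy=c; q=M.T@(np.asarray(P,float)-o); return np.array([cx+f*q[0]/q[2],cy+f*q[1]/q[2]])
def tri(c1,p1,c2,p2):
    o1,d1=ray(c1,*p1);o2,d2=ray(c2,*p2)
    s=np.linalg.lstsq(np.c_[d1,-d2],o2-o1,rcond=None)[0]
    a,b=o1+s[0]*d1,o2+s[1]*d2; return (a+b)/2,np.linalg.norm(a-b)
def blobs(im,kind,lo=20):
    h=cv2.cvtColor(im,cv2.COLOR_RGB2HSV);H,S,V=[h[...,i].astype(int) for i in range(3)]
    m={"red":((H<5)|(H>174))&(S>150)&(V>90),"orange":(H>7)&(H<19)&(S>150)&(V>120)}[kind].astype(np.uint8)
    n,l,st,ce=cv2.connectedComponentsWithStats(m)
    out=[]
    for i in range(1,n):
        if st[i,4]>=lo: out.append((st[i,4],ce[i].round(1).tolist(),[np.round(x,1) for x in cv2.minAreaRect(cv2.findNonZero((l==i).astype(np.uint8)))],))
    return out
E
python3 - <<'E'
from h import *
for n in ["scene","top"]:
    im=cv2.imread(f"pics/{n}0.png")[:,:,::-1].copy()
    for k in ["red","orange"]: print(n,k,*blobs(im,k),sep="\n  ")
T=cv2.imread("pics/top0.png")
a=cv2.resize(T[180:305,130:350],(792,450),interpolation=cv2.INTER_CUBIC)  # x3.6
b=cv2.resize(T[250:310,380:500],None,fx=3,fy=3,interpolation=cv2.INTER_CUBIC)[:150]
b=cv2.copyMakeBorder(b,0,0,0,792-b.shape[1],cv2.BORDER_CONSTANT)
cv2.imwrite("pics/crop1.png",np.vstack([a,b]))
S=cv2.imread("pics/scene0.png")
cv2.imwrite("pics/crop2.png",cv2.resize(S[215:365,225:425],(800,600),interpolation=cv2.INTER_CUBIC))
E
```

```text
scene
  red
  (np.int32(156), [288.3, 319.9], [array([288.2, 320. ]), array([ 6.9, 23. ]), np.float64(33.7)])
scene
  orange
  (np.int32(61), [385.9, 231.7], [array([386.1, 233. ]), array([ 6.2, 26.7]), np.float64(6.3)])
top
  red
  (np.int32(149), [196.5, 282.4], [array([196.5, 282.4]), array([ 5.9, 24.8]), np.float64(80.5)])
  (np.int32(2029), [486.6, 326.7], [array([488.1, 327.1]), array([70. , 36.2]), np.float64(33.0)])
top
  orange
  (np.int32(347), [419.9, 279.0], [array([420.2, 278.8]), array([14.6, 30.9]), np.float64(75.3)])
```

View pics/crop1.png

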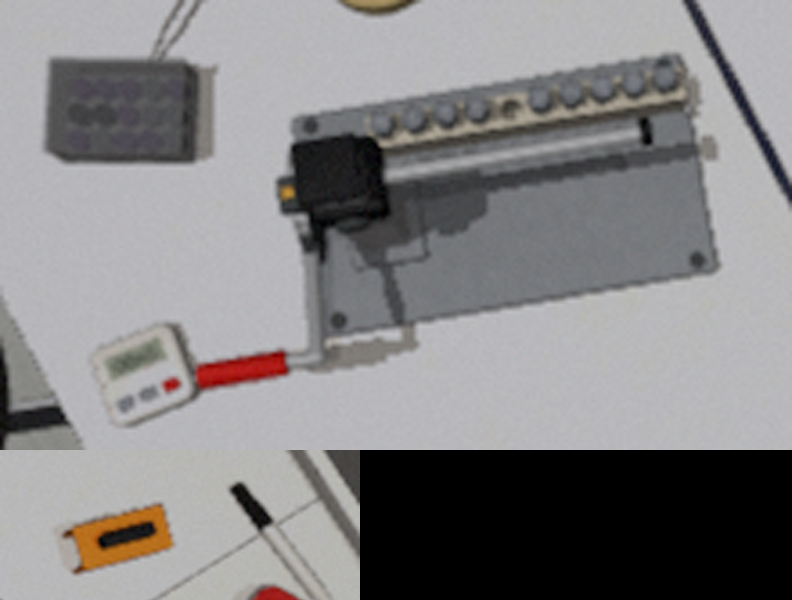

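View pics/crop2.png

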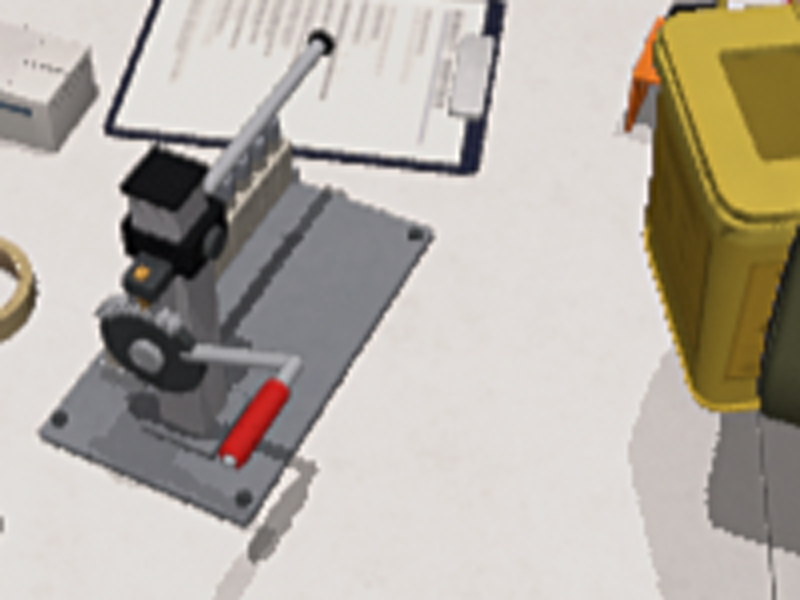

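The crop shows the base corners at crop px (293,117), (682,56), (718,268). The bar collar is at (646,131) and the handle lies clear of the base to the left. The mask's black tab is at about (127,536), and one leg face is visible on its left. The scene crop shows the collar at (320,42), and the yellow box standing close to the mask on the robot's side.

Run:
```python
from h import *
t,s=cam("top"),cam("scene")
T=cv2.imread("pics/top0.png");
c1=lambda u,v:(130+u/3.6-.36,180+v/3.6-.36); c2=lambda u,v:(225+u/4-.375,215+v/4-.375)
# base corners & screws
for n,p in dict(TL=(293,117),TR=(682,56),BR=(718,268),sTL=(310,124),sBR=(697,260),sBL=(338,320)).items(): print(n,onz(t,*c1(*p),12).round(1))
for n,p in dict(sR=(416,233),R=(433,235),sF=(243,498),F=(247,524),sL=(60,418),L=(42,434)).items(): print("scene",n,onz(s,*c2(*p),12).round(1))
h,e=tri(t,(196.5,282.4),s,(288.3,319.9)); print("handle",h.round(1),e)
print("collar",*tri(t,c1(646,131),s,c2(320,42)))
# tab
g=cv2.cvtColor(T,cv2.COLOR_BGR2HSV); m=np.zeros((480,640),np.uint8); m[268:292,400:440]=(g[268:292,400:440,2]<80)
n,l,st,ce=cv2.connectedComponentsWithStats(m); i=1+np.argmax(st[1:,4]); print("tab px",ce[i],st[i])
r=cv2.minAreaRect(cv2.findNonZero((l==i).astype(np.uint8)));print(r)
print("tab",onz(t,*ce[i],93))
P=cv2.boxPoints(r); Q=np.array([onz(t,*p,95)[:2] for p in P]); print(Q.round(1))
for k in range(4): d=Q[k]-Q[k-1]; print(np.linalg.norm(d),np.degrees(np.arctan2(d[1],d[0])))
H=cv2.minAreaRect(np.array([[0,0]],np.int32)) if 0 else None
# orange top edges
```

```text
TL [653.9 283.4  12. ]
TR [695.7 -11.3  12. ]
BR [533.2 -35.3  12. ]
sTL [648.3 270.5  12. ]
sBR [539.5 -19.7  12. ]
sBL [499.3 247.8  12. ]
scene sR [537.  -25.4  12. ]
scene R [524.9 -31.2  12. ]
scene sF [496.5 243.8  12. ]
scene F [481.5 258.5  12. ]
scene sL [644.3 265.5  12. ]
scene L [645.3 283.   12. ]
handle [448.5 281.  177.8] 3.9615138313483595
collar [598.02077     11.98965218 206.97180105] 3.3810771726980193
tab px [421.7816092  277.81609195] [413 274  19   9  87]
((421.7923278808594, 277.7384948730469), (4.648406505584717, 18.681333541870117), 74.74488067626953)
tab [ 458.44511044 -266.25135781   93.        ]
[[ 458.4 -241.7]
 [ 469.9 -287.6]
 [ 458.6 -290.1]
 [ 447.1 -244.3]]
11.602738486137886 12.799244022223956
47.312770198186186 -75.8572867855022
11.619178500992815 -167.50562274235247
47.250583394670585 104.12474071144663
```

Run:
```python
from h import *
t,s=cam("top"),cam("scene")
c1=lambda u,v:(130+u/3.6-.36,180+v/3.6-.36); c2=lambda u,v:(225+u/4-.375,215+v/4-.375)
print("box bottom corner",onz(s,*c2(715,405),0))
for n,a,b in [("left",(314,353),c2(722,215)),("top",(373,298),c2(655,20))]: print(n,*tri(t,a,s,b))
for z in (150,200,250): print(z,[onz(t,*p,z)[:2].round() for p in [(314,353),(373,298),(420,345),(412,322),(400,308)]])
print("bar top view z=208: collar",onz(t,*c1(646,131),205),"carriage end",onz(t,*c1(385,169),205))
print("scene: collar",onz(s,*c2(320,42),205)," bar@carriage",onz(s,*c2(215,185),205))
for n,c,p in [("top",t,(196.5,282.4)),("scene",s,(288.3,319.9))]: print(n,"handle z175",onz(c,*p,175))
p=lambda a,b: [onz(t,*c1(*q),175)[:2].round(1) for q in (a,b)]
print(p((197,377),(287,362)))
st=manip.read_state(); Rm=R.from_euler("xyz",st["eef_rot"]).as_matrix()
print("shift to mask hover (tool cm)",Rm.T@(np.array([458,-266,230])-st["eef_pos"])/10)
```

```text
box bottom corner [ 2.72105061e+02 -1.87356068e+01  1.13686838e-13]
left [284.2991251    6.33486069 214.25445031] 1.3223186882549238
top [ 405.60403892 -129.50010004  221.08741591] 3.1428226165052746
150 [array([281.,   7.]), array([ 407., -137.]), array([ 295., -244.]), array([ 349., -228.]), array([ 382., -200.])]
200 [array([283.,   6.]), array([ 405., -132.]), array([ 297., -236.]), array([ 349., -220.]), array([ 381., -193.])]
250 [array([285.,   6.]), array([ 403., -127.]), array([ 299., -227.]), array([ 349., -212.]), array([ 380., -187.])]
bar top view z=208: collar [599.93266316  12.83276529 205.        ] carriage end [577.7658051  183.84921473 205.        ]
scene: collar [597.72985172   9.68936308 205.        ]  bar@carriage [570.00068312 161.92187306 205.        ]
top handle z175 [450.50211647 282.67663451 175.        ]
scene handle z175 [448.0471636  278.75046086 175.        ]
[array([446.4, 311.4]), array([455.2, 252.2])]
shift to mask hover (tool cm) [ 36.21087426 -16.33065636  -1.08272599]
```

```bash
python3 -m creep '[[1,[3,-1.5,-1],-1.5],[1,[7,-3,-2],-3],[1,[10,-4.5,-3],-4.5],[1,[14,-6,-3],-6],[1,[18,-8,-3],-7.5],[1,[22,-10,-3],-9],[1,[26,-12,-3],-10.5],[1,[30,-14,-3],-12],[1,[34,-15.5,-3],-13.5],[1,[36.2,-16.3,-3],-15],[1,[36.2,-16.3,-3],-16.5],[1,[36.2,-16.3,-3],-17.5]]'
python3 -m creep '[[1,[0,0,0],0],[1,[0,0,0],0],[1,[0,0,0],0]]'
python3 - <<'E'
from h import *
im=manip.camera("wrist"); cv2.imwrite("pics/w1.png",im[:,:,::-1]); c=cam("wrist")
for b in blobs(im,"orange",200): print(b)
E
```

```text
clock: 1.35
eef_pos: [458.5, -265.8, 249.0]
eef_rot: [-3.141, -0.001, 1.826]
wrist_force: [-0.3, -0.1, -0.3]
finger_gap: 93.9
finger_force: 0.0
clock: 1.65
eef_pos: [457.9, -266.6, 249.4]
eef_rot: [-3.141, -0.0, 1.816]
wrist_force: [-0.9, 0.2, -0.6]
finger_gap: 94.3
finger_force: 0.0
(np.int32(805), [322.9, 199.8], [array([317.5, 206.5]), array([39., 39.]), np.float64(90.0)])
(np.int32(967), [316.5, 251.8], [array([317., 248.]), array([40., 38.]), np.float64(90.0)])
```

View pics/w1.png

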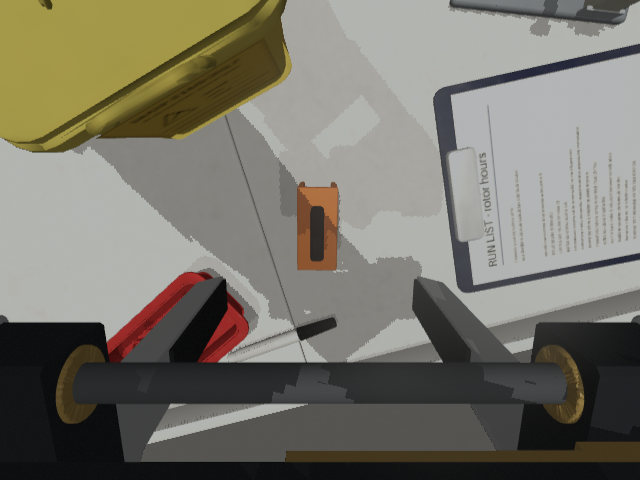

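The wrist view shows the tab at (317,234), lying parallel to the pad faces. The yellow box is clear of the fingers, to the upper left.

Run:
```python
from h import *
c=cam("wrist"); st=manip.read_state(); Rm=R.from_euler("xyz",st["eef_rot"]).as_matrix()
im=cv2.imread("pics/w1.png"); g=im.max(2); m=np.zeros(g.shape,np.uint8); m[190:268,302:334]=g[190:268,302:334]<75
n,l,s,ce=cv2.connectedComponentsWithStats(m); i=1+np.argmax(s[1:,4]); print(s[i],ce[i])
r=cv2.minAreaRect(cv2.findNonZero((l==i).astype(np.uint8)));print(r)
u,v,w,h,_=s[i]
a,b=onz(c,u+w/2-.5,v,95),onz(c,u+w/2-.5,v+h,95); print(a,b,np.linalg.norm(a-b)); mid=(a+b)/2
d=a-b; print("yaw",np.degrees(np.arctan2(d[1],d[0])))
g=np.r_[mid[:2],77]; print("target",g,"shift cm",Rm.T@(g-st["eef_pos"])/10, "pix of tcp axis at 95",proj(c,np.r_[st["eef_pos"][:2],95]))
```

```text
[310 206  14  55 747] [316.52744311 233.16331995]
((316.5, 233.0), (54.0, 13.0), 90.0)
[ 449.49226665 -243.25247341   95.        ] [ 461.35969793 -290.49259976   95.        ] 48.707960987250516
yaw 104.10174747114641
target [ 455.42598229 -266.87253658   77.        ] shift cm [ 0.03578743 -0.24533329 17.24407189] pix of tcp axis at 95 [319.33950668 234.41221659]
```

```bash
python3 -m creep '[[1,[0,-0.1,3],0],[1,[0,-0.2,6],0],[1,[0,-0.2,9],0],[1,[0,-0.2,12],0],[1,[0,-0.2,14.5],0],[1,[0,-0.2,16],0],[1,[0,-0.2,16.5],0],[1,[0,-0.2,16.5],0]]' 20
python3 -m creep '[[0.2,[0,0,0],0],[-0.3,[0,0,0],0],[-0.6,[0,0,0],0],[-1,[0,0,0],0],[-1,[0,0,0],0],[-1,[0,0,0],0],[-1,[0,0,0],0],[-1,[0,0,0],0],[-1,[0,0,0],0],[-1,[0,0,0],0]]' 20
```

```text
clock: 2.5
eef_pos: [456.0, -267.0, 84.3]
eef_rot: [-3.141, -0.001, 1.818]
wrist_force: [0.0, -0.3, 0.2]
finger_gap: 94.2
finger_force: 0.0
clock: 3.5
eef_pos: [456.1, -267.0, 84.4]
eef_rot: [-3.142, -0.0, 1.819]
wrist_force: [0.1, 0.8, 0.5]
finger_gap: 17.9
finger_force: 0.0
```

```bash
python3 -m creep '[[-1,[0,0,0],0],[-1,[0,0,0],0],[-1,[0,0,0],0],[-1,[0,0,0],0]]' 20
python3 -m creep '[[-1,[0,0,-1],0],[-1,[0,0,-3],0],[-1,[0,0,-6],0],[-1,[0,0,-10],0],[-1,[0,0,-14],0],[-1,[0,0,-18],0],[-1,[0,0,-22],0],[-1,[0,0,-25],0],[-1,[0,0,-27],0],[-1,[0,0,-27],0]]'
python3 - <<'E'
from h import *
st=manip.read_state(); Rm=R.from_euler("xyz",st["eef_rot"]).as_matrix()
# bar line estimate & target hover (mean of top & scene)
col=np.array([599,11.3]); a=np.radians(8.3); y=np.array([-np.sin(a),np.cos(a)])
mid=col+y*(84+4); print("bar_mid est",mid)
print("shift cm",Rm.T@(np.r_[mid,353]-st["eef_pos"])/10,"turn",-(98.3-np.degrees(st["eef_rot"][2]))/5)
E
```

```text
clock: 3.9
eef_pos: [456.1, -266.9, 84.4]
eef_rot: [-3.142, -0.0, 1.819]
wrist_force: [-0.0, 0.7, -1.0]
finger_gap: 11.6
finger_force: 20.0
clock: 4.9
eef_pos: [456.3, -267.1, 357.7]
eef_rot: [3.138, 0.004, 1.819]
wrist_force: [0.5, -0.2, -1.7]
finger_gap: 11.8
finger_force: 20.0
bar_mid est [586.29665431  98.37826944]
shift cm [32.24109006 21.57702537  0.41858485] turn 1.184194294273985
```

```bash
python3 -m creep '[[-1,[2,1,0],0],[-1,[5,2,0],0],[-1,[9,3.5,0],0.5],[-1,[13,5,0],0.5],[-1,[17,6.5,0],1],[-1,[21,8,0],1.2],[-1,[25,9.5,0],1.2],[-1,[28,11,0],1.2],[-1,[30.5,12,0],1.2],[-1,[32,12,0],1.2],[-1,[32,12,0],1.2],[-1,[32,12,0],1.2]]'
python3 -m creep '[[-1,[0,0,0],0],[-1,[0,0,0],0]]'
python3 - <<'E'
from h import *
print(manip.camera_params("wrist")); im=manip.camera("wrist"); cv2.imwrite("pics/w2.png",im[:,:,::-1])
E
```

```text
clock: 6.1
eef_pos: [493.5, 72.1, 354.2]
eef_rot: [-3.141, 0.0, 1.714]
wrist_force: [0.1, -0.2, -1.3]
finger_gap: 11.8
finger_force: 20.0
clock: 6.3
eef_pos: [493.8, 71.8, 354.5]
eef_rot: [3.142, 0.0, 1.713]
wrist_force: [-0.3, -0.6, -0.8]
finger_gap: 12.0
finger_force: 20.0
{'fovy': 64.84325923942795, 'cx': 319.5107767197422, 'cy': 245.2864059068476, 'origin': array([484.15702776, 141.30168302, 519.81420005]), 'attitude': array([2.89662182e+00, 8.77637437e-04, 1.44009843e-01])}
```

View pics/w2.png

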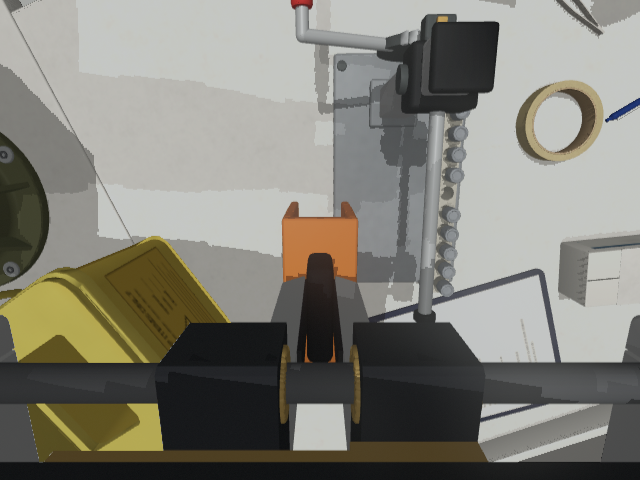

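The wrist view shows the bar running from (437,112) at the carriage to (426,312) at the collar. The mask is upright in the fingers, at (320,250).

Run:
```python
from h import *
p={'fovy':64.84325923942795,'cx':319.5107767197422,'cy':245.2864059068476,'origin':np.array([484.15702776,141.30168302,519.81420005]),'attitude':np.array([2.89662182,8.77637437e-04,.144009843])}
c=cam(0,p)
im=cv2.imread("pics/w2.png"); S=cv2.cvtColor(im,cv2.COLOR_BGR2GRAY)
for v in (130,180,230,280): print(v,S[v,412:456].tolist())
A,B=onz(c,437,113,205),onz(c,426.3,311,205); print(A,B,np.linalg.norm(A-B)); d=(A-B); print("yaw",np.degrees(np.arctan2(-d[0],d[1]))); mid=(A+B)/2; print("mid",mid)
E=np.linalg.norm(onz(c,430,200,205)-onz(c,443,200,205));print("13px=",E)
```

```text
130 [83, 96, 97, 97, 98, 98, 98, 97, 97, 98, 99, 99, 99, 98, 98, 99, 94, 103, 115, 126, 147, 155, 164, 173, 189, 184, 174, 168, 163, 158, 147, 130, 176, 156, 114, 83, 81, 79, 79, 80, 82, 84, 111, 146]
180 [128, 128, 128, 129, 127, 127, 126, 126, 126, 126, 126, 126, 127, 103, 104, 118, 128, 136, 144, 150, 156, 165, 161, 157, 153, 149, 143, 133, 146, 176, 143, 142, 116, 100, 95, 86, 81, 77, 86, 111, 133, 135, 130, 132]
230 [140, 141, 141, 141, 141, 141, 142, 141, 140, 140, 111, 104, 118, 128, 138, 145, 149, 154, 159, 157, 155, 152, 148, 141, 127, 98, 94, 93, 93, 83, 86, 89, 90, 84, 86, 118, 112, 141, 138, 129, 130, 134, 139, 137]
280 [99, 99, 98, 105, 132, 122, 103, 89, 93, 100, 107, 113, 118, 122, 126, 130, 127, 125, 122, 119, 114, 101, 94, 93, 92, 92, 90, 90, 87, 86, 88, 88, 90, 89, 101, 132, 164, 131, 131, 132, 181, 195, 195, 195]
[571.51976284 183.24234537 205.        ] [598.75950583  16.98379134 205.        ] 168.47525155271885
yaw 9.304651829860385
mid [585.13963434 100.11306835 205.        ]
13px= 10.833504976068841
```

Run:
```python
from h import *
st=manip.read_state(); Rm=R.from_euler("xyz",st["eef_rot"]).as_matrix()
print("shift cm",Rm.T@(np.array([585.1,100.1,84.4+151+2])-st["eef_pos"])/10)
```

```text
shift cm [ 1.49759986  9.43403695 11.70929259]
```

```bash
python3 -m creep '[[-1,[0.3,2,0],-0.2],[-1,[0.6,4,0],-0.2],[-1,[1,6,0],-0.2],[-1,[1.5,8,0],-0.2],[-1,[1.5,9,0],-0.2],[-1,[1.5,9.4,0],-0.2],[-1,[1.5,9.4,0],-0.2],[-1,[1.5,9.4,0],-0.2]]'
python3 -m creep '[[-1,[0,0,1],0],[-1,[0,0,2],0],[-1,[0,0,3.5],0],[-1,[0,0,5],0],[-1,[0,0,6],0],[-1,[0,0,7],0],[-1,[0,0,7],0]]'
```

```text
clock: 7.15
eef_pos: [584.4, 100.7, 354.6]
eef_rot: [3.141, 0.0, 1.731]
wrist_force: [0.5, 0.2, -1.0]
finger_gap: 11.8
finger_force: 20.0
clock: 7.85
eef_pos: [584.3, 100.9, 283.0]
eef_rot: [-3.14, -0.0, 1.732]
wrist_force: [-0.1, -0.2, -0.1]
finger_gap: 11.8
finger_force: 20.0
```

```bash
python3 -m creep '[[-1,[0,0,1],0],[-1,[0,0,2],0],[-1,[0,0,3],0],[-1,[0,0,4],0],[-1,[0,0,4.4],0],[-1,[0,0,4.4],0]]'
python3 -m creep '[[-1,[0,0,0.1],0],[-1,[0,0,0.2],0],[-1,[0,0,0.3],0],[-1,[0,0,0.3],0]]'
python3 - <<'E'
from h import *
im=manip.camera("scene"); cv2.imwrite("pics/s2.png",cv2.resize(im[215:365,225:425,::-1],(800,600),interpolation=cv2.INTER_CUBIC))
E
```

```text
clock: 8.45
eef_pos: [584.6, 101.0, 239.7]
eef_rot: [-3.141, -0.0, 1.732]
wrist_force: [-0.0, -0.6, -0.9]
finger_gap: 11.9
finger_force: 20.0
clock: 8.85
eef_pos: [584.7, 101.0, 237.5]
eef_rot: [3.142, -0.0, 1.732]
wrist_force: [-0.6, 0.5, -1.2]
finger_gap: 12.0
finger_force: 20.0
```

View pics/s2.png

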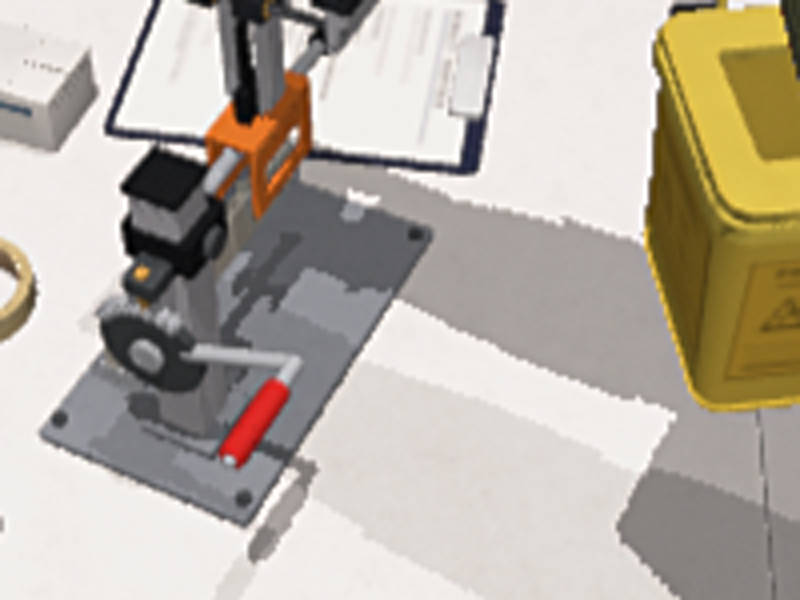

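The bar runs between the legs under the web at crop px (225,170), with the mask roughly centred along the free bar. I'll lower it gently until it makes contact.

```bash
python3 -m creep '[[-1,[0,0,0.1],0],[-1,[0,0,0.2],0],[-1,[0,0,0.2],0],[-1,[0,0,0.2],0]]'
python3 -m creep '[[-1,[0,0,0.1],0],[-1,[0,0,0.15],0],[-1,[0,0,0.15],0],[-1,[0,0,0.15],0]]'
```

```text
clock: 9.3
eef_pos: [584.7, 101.0, 235.4]
eef_rot: [-3.142, 0.0, 1.732]
wrist_force: [0.5, 0.3, -0.7]
finger_gap: 12.3
finger_force: 20.0
clock: 9.7
eef_pos: [584.8, 101.0, 235.0]
eef_rot: [3.14, 0.0, 1.732]
wrist_force: [-2.9, -0.8, 7.6]
finger_gap: 11.8
finger_force: 20.0
```

```bash
python3 -m creep '[[-0.9,[0,0,-0.05],0],[-0.7,[0,0,-0.05],0],[-0.6,[0,0,-0.05],0],[-0.5,[0,0,-0.05],0],[-0.5,[0,0,-0.05],0],[-0.5,[0,0,-0.05],0]]'
python3 -m creep '[[-0.5,[0,0,-1],0],[-0.5,[0,0,-3],0],[-0.5,[0,0,-6],0],[-0.5,[0,0,-9],0],[-0.5,[0,0,-12],0],[-0.5,[0,0,-12],0]]'
python3 - <<'E'
from h import *
im=manip.camera("scene"); cv2.imwrite("pics/s3.png",cv2.resize(im[215:365,225:425,::-1],(800,600),interpolation=cv2.INTER_CUBIC))
print(blobs(im,"red"),blobs(im,"orange"))
st=manip.read_state(); Rm=R.from_euler("xyz",st["eef_rot"]).as_matrix()
for p in ([448,281,260],[448,281,200]): print("shift cm",Rm.T@(np.array(p)-st["eef_pos"])/10)
E
```

```text
clock: 10.3
eef_pos: [584.7, 101.0, 234.4]
eef_rot: [-3.141, -0.0, 1.732]
wrist_force: [0.3, -0.2, 0.6]
finger_gap: 23.8
finger_force: 0.0
clock: 10.9
eef_pos: [585.3, 101.0, 359.6]
eef_rot: [3.134, 0.0, 1.732]
wrist_force: [0.7, -0.6, 0.5]
finger_gap: 23.5
finger_force: 0.0
[(np.int32(155), [288.3, 319.9], [array([288.2, 320. ]), array([ 6.9, 23. ]), np.float64(33.7)])] [(np.int32(447), [291.3, 250.2], [array([290.4, 249.3]), array([23.8, 36. ]), np.float64(35.5)])]
shift cm [ 19.96203917 -10.67608391   9.63854219]
shift cm [ 19.96301483 -10.69966803  15.63849576]
```

View pics/s3.png

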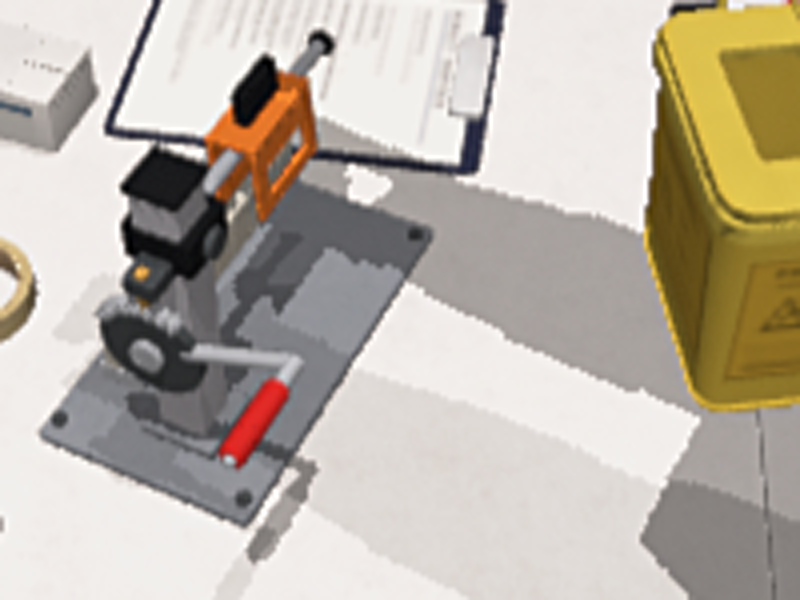

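The mask hangs upright over the bar with a leg on each side (tab at crop px (255,90)), and the handle hasn't moved. Next I'll move above the handle with the fingers closed.

```bash
python3 -m creep '[[-0.6,[2.5,-1,0],0],[-0.8,[6,-3,0],0],[-1,[10,-5,0],0],[-1,[14,-7,0],0],[-1,[17.5,-9,0],0],[-1,[20,-10.7,0],0],[-1,[20,-10.7,2],0],[-1,[20,-10.7,5],0],[-1,[20,-10.7,8],0],[-1,[20,-10.7,10],0],[-1,[20,-10.7,10],0],[-1,[20,-10.7,10],0]]' 20
python3 - <<'E'
from h import *
im=manip.camera("wrist"); c=cam("wrist"); print(blobs(im,"red"))
cv2.imwrite("pics/w3.png",im[:,:,::-1])
st=manip.read_state(); print(st["eef_pos"],"tip px",proj(c,st["eef_pos"]-[0,0,14]),"handle px",proj(c,[448.5,281,173]))
E
```

```text
clock: 12.15
eef_pos: [447.0, 281.2, 254.8]
eef_rot: [-3.141, 0.0, 1.732]
wrist_force: [0.1, 0.2, -0.1]
finger_gap: 0.6
finger_force: 0.0
[(np.int32(1193), [322.0, 247.8], [array([322., 248.]), array([60., 24.]), np.float64(90.0)])]
[447.281264   281.35916143 255.46483414] tip px [318.96648238 293.99552596] handle px [320.78387874 257.87898123]
```

View pics/w3.png

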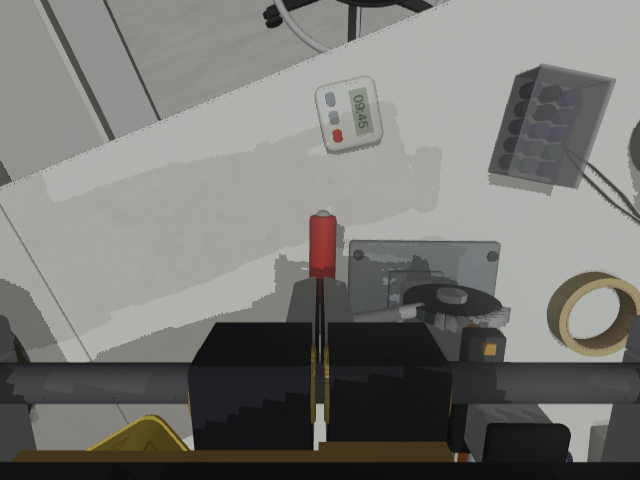

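The wrist view shows the handle at (322,247), directly under the closed fingertips and aligned with them. I'll descend to just above it.

```bash
python3 -m creep '[[-1,[0.2,0.1,2],0],[-1,[0.2,0.1,4],0],[-1,[0.2,0.1,5.3],0],[-1,[0.2,0.1,5.5],0],[-1,[0.2,0.1,5.5],0]]'
python3 -m creep '[[-1,[0,0,0.1],0],[-1,[0,0,0.2],0],[-1,[0,0,0.3],0],[-1,[0,0,0.4],0],[-1,[0,0,0.4],0]]'
```

```text
clock: 12.7
eef_pos: [448.0, 283.5, 200.2]
eef_rot: [3.141, -0.0, 1.732]
wrist_force: [1.1, 0.2, -0.3]
finger_gap: 0.5
finger_force: 0.0
clock: 13.2
eef_pos: [447.6, 283.4, 195.6]
eef_rot: [-3.141, -0.0, 1.732]
wrist_force: [-2.0, -0.2, 3.2]
finger_gap: 0.9
finger_force: 1.8
```

```bash
python3 -m creep '[[-1,[0,0,0.1],0],[-1,[0,0,0.2],0],[-1,[0,0,0.2],0]]'; python3 -m creep '[[-1,[0,0,0.1],0],[-1,[0,0,0.2],0],[-1,[0,0,0.2],0]]'
```

```text
clock: 13.5
eef_pos: [447.6, 283.4, 193.4]
eef_rot: [-3.141, -0.0, 1.732]
wrist_force: [-3.0, -0.1, 3.8]
finger_gap: 0.4
finger_force: 2.0
clock: 13.8
eef_pos: [447.6, 283.4, 191.3]
eef_rot: [-3.141, 0.0, 1.732]
wrist_force: [-3.7, 0.6, 4.0]
finger_gap: 0.3
finger_force: 2.1
```

Contact came at z≈196, as predicted. That puts the clicks at about 174, 151 and 128.5.

```bash
python3 -m creep '[[-1,[0,-0.1,0.2],0],[-1,[0,-0.2,0.4],0],[-1,[0,-0.3,0.6],0],[-1,[0,-0.4,0.8],0],[-1,[0,-0.5,1.0],0],[-1,[0,-0.5,1.0],0]]'; python3 -m creep '[[-1,[0,-0.1,0.2],0],[-1,[0,-0.1,0.4],0],[-1,[0,-0.2,0.6],0],[-1,[0,-0.2,0.8],0],[-1,[0,-0.2,0.8],0]]'
```

```text
clock: 14.4
eef_pos: [444.1, 282.8, 182.3]
eef_rot: [3.137, -0.001, 1.731]
wrist_force: [3.8, 0.4, 7.3]
finger_gap: 0.7
finger_force: 3.8
clock: 14.9
eef_pos: [440.8, 282.2, 173.0]
eef_rot: [-3.141, 0.0, 1.732]
wrist_force: [1.4, 1.2, 2.0]
finger_gap: 0.5
finger_force: 1.1
```

```bash
python3 -m creep '[[-1,[0,0,0.2],0],[-1,[0,-0.05,0.4],0],[-1,[0,-0.1,0.6],0],[-1,[0,-0.1,0.8],0],[-1,[0,-0.1,1],0],[-1,[0,-0.1,1.2],0],[-1,[0,-0.1,1.4],0],[-1,[0,-0.1,1.6],0],[-1,[0,-0.1,1.6],0]]'; python3 -m creep '[[-1,[0,0,0.2],0],[-1,[0,0,0.4],0],[-1,[0,0,0.6],0],[-1,[0,0,0.8],0],[-1,[0,0,0.8],0]]'
```

```text
clock: 15.8
eef_pos: [439.9, 282.4, 158.2]
eef_rot: [3.141, -0.001, 1.732]
wrist_force: [-4.6, -0.8, 14.5]
finger_gap: 0.5
finger_force: 7.3
clock: 16.3
eef_pos: [439.7, 282.1, 149.1]
eef_rot: [-3.141, 0.0, 1.732]
wrist_force: [-1.4, 2.1, 2.7]
finger_gap: 0.7
finger_force: 1.3
```

Two clicks are done. Now the third, in small steps.

```bash
python3 -m creep '[[-1,[0,0,0.2],0],[-1,[0,0,0.4],0],[-1,[0,0,0.6],0],[-1,[0,0,0.8],0],[-1,[0,0.05,1],0],[-1,[0,0.05,1.2],0],[-1,[0,0.1,1.4],0],[-1,[0,0.1,1.5],0],[-1,[0,0.1,1.5],0]]'; python3 -m creep '[[-1,[0,0,0.1],0],[-1,[0,0,0.2],0],[-1,[0,0.05,0.3],0],[-1,[0,0.05,0.3],0]]'
```

```text
clock: 17.2
eef_pos: [440.4, 282.3, 134.8]
eef_rot: [-3.141, -0.0, 1.732]
wrist_force: [-7.1, -0.2, 10.9]
finger_gap: 0.4
finger_force: 5.6
clock: 17.6
eef_pos: [441.2, 282.1, 131.0]
eef_rot: [-3.141, 0.001, 1.732]
wrist_force: [0.6, 0.6, 0.2]
finger_gap: 0.7
finger_force: 0.0
```

```bash
python3 -m creep '[[-1,[0,0,0.1],0],[-1,[0,0,0.2],0],[-1,[0,0,0.2],0]]'; python3 -m creep '[[-1,[0,0,0.1],0],[-1,[0,0,0.2],0],[-1,[0,0,0.2],0]]'
```

```text
clock: 17.9
eef_pos: [441.2, 282.2, 129.1]
eef_rot: [-3.141, 0.0, 1.732]
wrist_force: [-0.4, 0.6, 0.5]
finger_gap: 0.6
finger_force: 0.0
clock: 18.2
eef_pos: [441.5, 282.3, 127.6]
eef_rot: [3.141, -0.0, 1.732]
wrist_force: [1.4, -0.1, 3.2]
finger_gap: 0.3
finger_force: 1.4
```

The third click fell in: contact was lost at 131 and came back at about 128. I'll go 4–5 mm further so the fingers carry the spring, well short of the fourth click at about 107.

```bash
python3 -m creep '[[-1,[0,0,0.1],0],[-1,[0,0,0.2],0],[-1,[0,0,0.3],0],[-1,[0,0,0.4],0],[-1,[0,0,0.4],0],[-1,[0,0,0.4],0],[-1,[0,0,0.4],0],[-1,[0,0,0.4],0],[-1,[0,0,0.4],0]]'
python3 - <<'E'
from h import *
im=manip.camera("scene"); cv2.imwrite("pics/s4.png",cv2.resize(im[215:365,225:425,::-1],(800,600),interpolation=cv2.INTER_CUBIC))
print(blobs(im,"orange"),blobs(im,"red"))
a=22.08; 
for th in (.6,.65): print(proj(cam("scene"),[585.1-106*0-0,0,0]) if 0 else th, 230*np.sin(th/2))
st=manip.read_state();print(st["eef_pos"],st["wrist_force"],st["finger_force"])
E
```

```text
clock: 19.1
eef_pos: [441.3, 282.4, 123.5]
eef_rot: [3.141, -0.0, 1.732]
wrist_force: [2.7, 0.8, 3.6]
finger_gap: 0.4
finger_force: 1.8
[] [(np.int32(52), [287.9, 343.9], [array([287.7, 344. ]), array([6.7, 8. ]), np.float64(33.7)])]
0.6 67.9696475321081
0.65 73.44102074711022
[441.31541035 282.39391117 123.51401918] [2.91625671 0.19959664 3.84421082] 1.7994264420121908
```

View pics/s4.png

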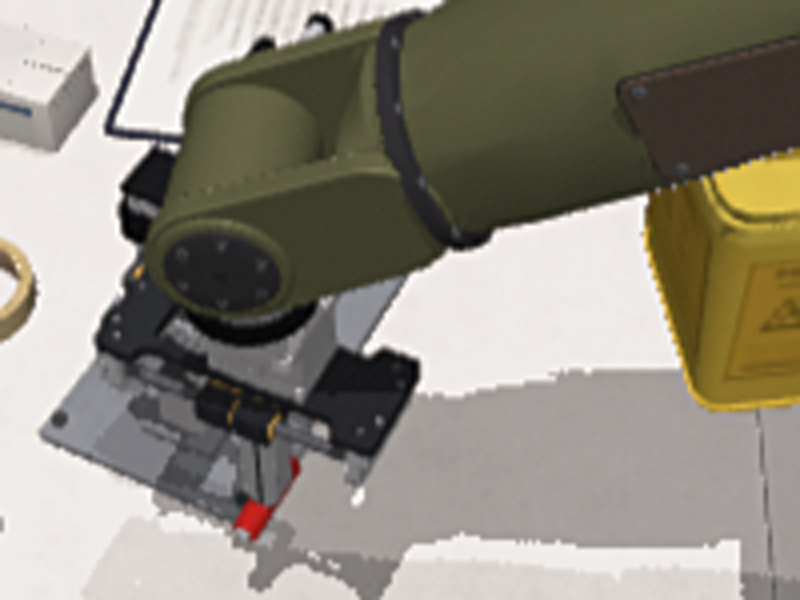

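The fingers rest on the handle at crop px (262,510). The mask's tab is still visible above the arm at (262,48), at the bar's raised height. Three force collapses were passed and the tool is carrying about 4–5 N, so I'm handing in.

```bash
python3 -c "
from cell import manip
print(manip.sign_off())"
```

```text
the job is handed in; nothing more can be done
None
```

I hung the mask on the bar and let go of it, then pressed the lever down three clicks; the fingers are holding it there with about 4 N. The job is handed in, but `manip.sign_off()` gave no verdict.

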